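# Shut the small drawer box with the fingertips

### The arm

A 6-joint arm with a two-finger parallel gripper is mounted at the origin on a cart in front of the work surface, level with it; the furniture and walls round the work are solid. World frame = base frame: x ahead of the robot, y to its left, z up, the work surface at z = 0. Lengths are in m, angles in degrees, forces in N, time in s.
With the tool pointing down it reaches from about 0.35 to 0.875 m from the base axis. Payload 4.2 kg.
Tool frame: the origin (TCP) lies between the finger pads; the fingertips stand 25 mm ahead of it and the grasp point (between the pads) lies 6 mm ahead of it (r.tips_ahead is the distance from the TCP to the fingertips, in m); z points along the fingers, y is the direction in which the jaws open and shut (so a half turn about z gives the same grasp; the last joint's range is limited). The gripper opens to 87 mm and grips with 3 to 60 N. Pads are 19 mm wide; open, the fingers measure 117 mm over their backs; the gripper's body (75 mm by 190 mm) begins 51 mm behind the grasp point.
Start: joints at [89.53, 22.042, 0.453, 0, -68.411, -14.817], TCP at [0.165, 0.603, 0.248] pointing down, gripper open.
Joint ranges: [-179.83, 179.83], [-69.29, 118.12], [-61.27, 80.66], [-181.25, 117.63], [-171.15, -9.14], [-177.46, 177.46]. Speed limits (degrees/s): [159.86, 159.86, 180, 180, 180, 180].

### API

Orientations are given as a 3x3 rotation matrix whose columns are the frame's x, y, z axes.
In Python, from station import r, vision, finish_job gives the robot as it stands.
- The arm moves only by the shell command python3 -m jog 'ROWS'. ROWS is a JSON object of lists of equal length, an entry for each row: "rot": the turn, a rotation vector about the world's x, y, z in degrees, a list of three; "delta_pos": the shift along the world's x, y, z in mm, a list of three; "grip": the opening in per cent of the stroke, from 0 (shut) to 100 (fully open). A call has 1 to 10 rows; each row shifts and turns the commanded pose from where the row before left it; what a row does not reach is not made up. A row lasts 1/12 s, in which the tool goes at most 41.7 mm and 7.16 degrees, less where a joint would pass 70% of its speed; a pose out of reach is approached as far as the arm can. A call with a gripper value outside its range is refused whole. The fingers move at their own pace and stop on an object; the grip force is fixed at half the most. Time passes only in rows, so rows that do not move let the fingers close. It gives the time, the measured TCP pose, the force and the opening at its end, in the units of the state.
- r.sense(): the state, without advancing time (a new reading comes with each control period).
- vision.capture(name): name is "scene" or "top" or "wrist"; returns a dict with "frame" (420x560x3 uint8, red, green, blue), "K" (3x3 intrinsics, pixels), "xyz" and "orientation" of the camera in the world. Camera axes: x right, y up, looking along -z (the intrinsics and any distortion apply to the point x, -y, -z); pixel columns grow to the right and rows downward; lengths in m; the calibration is good to about 2 mm. A picture is of the moment at which its call begins. There is no depth.
- finish_job(): hands the job in, once; it reports no verdict.
The state is a dict: "time_s": time; "joints": joint angles; "joint_velocities": joint speeds; "effort": joint torques, N m; "tcp_pos": TCP position; "ee_rot": TCP orientation; "wrist_force": force on the tool from outside, world axes, zero at the start; "moment": the same for the moment, N m; "gripper_width": opening from 0.0 (shut) to 1.0 (fully open).
Only numpy, scipy, OpenCV 4.12 (cv2) and the standard library are available. Lean on these libraries where they do the work, as an engineer would, in place of code of your own. Each camera call takes 0.05 s, during which the arm holds its last target. There are 200 camera calls.

### The job

The small wooden box on the table has been left open: with the fingertips only, push both of its drawers fully home and push its lid over until it lies fully shut, in any order. Only push from outside: do not reach into the drawers or under the lid, do not pinch or lift anything, and leave the two caps in the box and the spice jars beside it where they stand. Finish with the hand clear.

Things in the scene. Friction and masses are not known exactly. Their poses are not given: they have to be found in the camera images.
- caddy: Light wooden box fixed to the table, 170 mm deep (x), 240 mm wide (y), 80 mm high without its lid. Origin: centre of its underside; x points from the drawer fronts to the back, y left seen from the front, z up. Two drawers side by side below, a compartment (floor z = 50 mm) under the lid above. The rear 35 mm of the top is a fixed strip at z = 80 mm, the hinge just in front of it. Yaw varies.
- drawer_left_face (a point): Centre of the outer face of the left (+y) drawer's front: darker wooden panel 117 mm wide, 12 mm thick, z = 6 to 46 mm, with a notch 37 mm wide, 10 mm deep in its top edge and a flat brass label frame; no handle. At z = 21 mm, box y = +59.5 mm, box x = -97 mm (less the opening) as the front overlaps the box's face, 12 mm proud when shut.
- drawer_right_face (a point): The same for the right (-y) drawer, at box y = -59.5 mm.
- drawer_left (a joint): Opening of the left drawer in m: 0 fully home (a hard stop), growing as it comes out toward the robot (box -x), starts 0.04 to 0.08. Slides with about 1.5 N of friction, no spring or catch; stays where it is left. Behind the front is a thin light-wood tray, 145 x 102 mm, walls to z = 37 mm, which the fingers must not touch.
- drawer_right (a joint): The same for the right drawer.
- lid (a joint): Angle of the lid in rad: 0 shut (lying level on the box), pi/2 upright, starts 1.1 to 1.5 (open, leaning a little toward the robot). Stiff hinge: the lid stays at any angle, moving it takes up to about 5 N when pushed 0.1 m from the hinge, less to close it. Its inner face (toward the robot when open) carries a cork liner 122 x 214 x 4 mm, which the fingers must not touch.
- lid_hinge (a point): Middle of the lid's hinge line, which runs along the box's y; fixed at box x = +50 mm, z = 80 mm.
- lid_edge (a point): Middle of the lid's free edge on its outer face (up when shut). The lid is a darker wooden panel 240 mm wide, 10 mm thick, from 2 to 142 mm off the hinge line. At lid angle a, a point of the outer face u off the hinge lies at box x = 50 - u cos a + 10 sin a, z = 80 + u sin a + 10 cos a (mm). Shut, the outer face is level at z = 90 mm.
- jar_cap: Loose grey metal jar cap, 40 mm across, 16 mm high, in the compartment under the lid; origin: centre of its underside.
- green_cap: Loose dark green bottle cap, 30 mm across, 18 mm high, in the left drawer; origin: centre of its underside. It may slide along in the drawer.
- jar_tan: Bystander: square glass spice jar with tan contents and a grey cap, 46 x 46 x 96 mm, stands beside the box, 0.16 to 0.19 m left or right of its middle; origin: centre of its underside.
- jar_green: Bystander: square glass spice jar with green contents and a grey cap, 46 x 46 x 96 mm, stands at the other side; origin as above.
There are look-alikes about, which are no part of the job. Of the things that look like the jar_cap, the smallest one is meant.

How it is judged:
By the outcome, as a careful person would: the job done as asked, in the order asked, and still so for the second after the job is handed in, with the robot touching nothing.
It also fails if it takes over 58 s, if anything falls off the work surface, if the arm or the gripper's body presses on something with over 40 N, if the wrist force passes 120 N, or if a joint passes its speed limit or range.

## Working session

There is one attempt and no reset: what is moved stays moved. The work goes in short steps, Python scripts to look and compute and a shell command to move; the robot and the scene stay as the last step left them, time stands still between calls to the robot, and variables do not carry over. Pictures are saved under pics/ and viewed, about 8 in all and at most 12, crops included, and the job is handed in when it is done.

```bash
mkdir -p pics; python3 - <<'E'
from station import r,vision
import cv2,numpy as np
for n in ("scene","top"):
    c=vision.capture(n); cv2.imwrite(f"pics/{n}0.png",c["frame"][:,:,::-1]); print(n,{k:np.round(v,4).tolist() for k,v in c.items() if k!="frame"})
s=r.sense(); print(s)
E
```

```text
scene {'K': [[413.1871, 0.0, 276.9648], [0.0, 413.1871, 209.8526], [0.0, 0.0, 1.0]], 'xyz': [-0.0026, 0.4714, 0.4689], 'orientation': [[-0.592, 0.3948, -0.7026], [-0.8059, -0.2784, 0.5226], [0.0107, 0.8756, 0.483]]}
top {'K': [[476.1892, 0.0, 281.9362], [0.0, 476.1892, 210.8915], [0.0, 0.0, 1.0]], 'xyz': [0.4553, 0.0194, 0.9708], 'orientation': [[-0.0097, 0.9877, -0.1563], [-0.9995, -0.0143, -0.0284], [-0.0303, 0.1559, 0.9873]]}
{'time_s': 0.1, 'joints': array([ 8.95311499e+01,  2.20858383e+01,  3.89421444e-01, -2.27634902e-02,
       -6.84118899e+01, -1.48160492e+01]), 'joint_velocities': array([ 0.01832964, -0.06740474,  0.18526726,  0.11210503, -0.04050648,
       -0.01337155]), 'effort': array([-2.19048734e-04, -3.91687131e+01,  1.87934089e+01,  4.23193440e+00,
        1.34624619e-02, -7.43099440e-05]), 'tcp_pos': array([0.16463118, 0.60243508, 0.2465934 ]), 'ee_rot': array([[ 9.64588317e-01, -2.63759797e-01, -3.84884124e-04],
       [-2.63760047e-01, -9.64586479e-01, -1.88719530e-03],
       [ 1.26512227e-04,  1.92188359e-03, -9.99998145e-01]]), 'wrist_force': array([-0.84266772, -0.19704849, -0.22388017]), 'moment': array([-0.02701529, -0.00646903, -0.0229533 ]), 'gripper_width': 1.0016379095714045}
```

View pics/scene0.png

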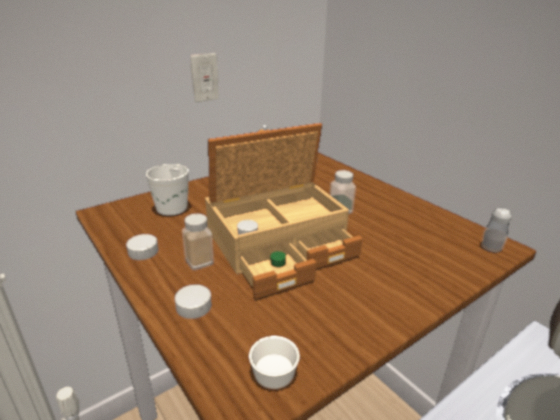

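View pics/top0.png

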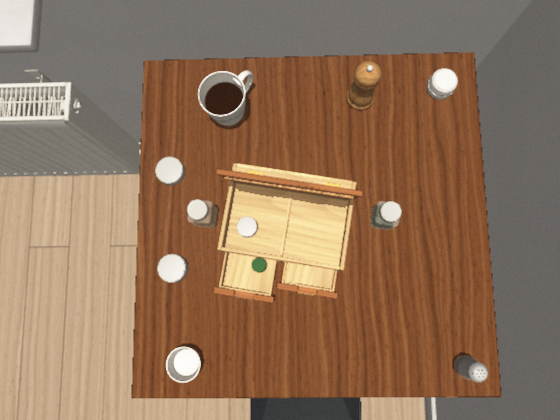

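The scene and top pictures show the open box, with the lid (top 220-360, 172-190), the left drawer front (245,295), the right drawer front (308,291) and the jars at (202,212) and (387,214). The jar_cap candidates are (246,227), (168,170) and (171,268). The smallest, inside the box at (246,227), is the one meant. I'll take one enlarged crop to fit the pose.

```bash
python3 - <<'E'
import cv2
a=cv2.imread("pics/top0.png")[155:310,190:415]
cv2.imwrite("pics/topc.png",cv2.resize(a,None,fx=3.5,fy=3.5,interpolation=cv2.INTER_CUBIC))
E
```

```text
(no output)
```

View pics/topc.png

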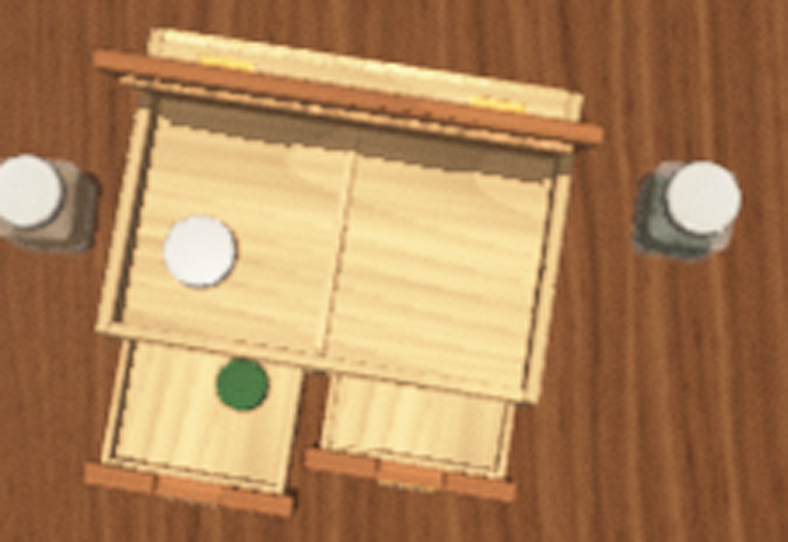

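```bash
cat > h.py <<'E'
import numpy as np
def proj(c,P):
    q=(np.asarray(P,float)-c["xyz"])@np.asarray(c["orientation"]); K=np.asarray(c["K"])
    return np.stack([K[0,2]+K[0,0]*q[:,0]/-q[:,2],K[1,2]-K[1,1]*q[:,1]/-q[:,2]],1)
def box2w(p,P):
    P=np.asarray(P,float);c,s=np.cos(p[2]),np.sin(p[2])
    return np.stack([p[0]+c*P[:,0]-s*P[:,1],p[1]+s*P[:,0]+c*P[:,1],P[:,2]],1)
def pts(p):
    l,rr,a=p[3:6]
    B=[[.085,.12,.08],[.085,-.12,.08],[-.085,.12,.08],[-.085,-.12,.08]]
    for d,y in((l,.0595),(rr,-.0595)): B+=[[-.097-d,y+.0585,.046],[-.097-d,y-.0585,.046]]
    for t in (.01,0):
        for y in(.12,-.12): B.append([.05-.142*np.cos(a)+t*np.sin(a),y,.08+.142*np.sin(a)+t*np.cos(a)])
    return box2w(p,B)
E
python3 - <<'E'
from station import vision
from h import *
from scipy.optimize import least_squares
c=vision.capture("top")
m=np.array([[152,30],[582,95],[97,330],[535,403],[86,483],[292,515],[307,468],[514,498],[95,52],[602,127],[95,70],[602,144]])/3.5+[190,155]
f=lambda p:(proj(c,pts(p))-m).ravel()
s=least_squares(f,[.6,0,0,.06,.04,1.3],loss="soft_l1")
print(s.x.round(4)); print((f(s.x).reshape(-1,2)).round(1).tolist())
print(pts(s.x).round(3).tolist()); p=s.x
np.save("p.npy",p)
print(box2w(p,[[-.097-p[3],.0595,.021],[-.097-p[4],-.0595,.021]]).round(4))
ss=vision.capture("scene");print(proj(ss,pts(p)).round(0).tolist())
E
```

```text
[ 0.5872  0.0349 -0.168   0.0678  0.0401  1.4124]
[[-0.5, -0.4], [0.3, -0.6], [-0.5, 0.9], [1.4, 0.2], [-0.8, -0.4], [0.3, 0.3], [-0.6, -0.6], [0.8, 0.6], [-0.9, -0.8], [1.7, -0.3], [-1.8, 0.1], [0.7, 1.1]]
[[0.691, 0.139, 0.08], [0.651, -0.098, 0.08], [0.523, 0.167, 0.08], [0.483, -0.069, 0.08], [0.444, 0.179, 0.046], [0.425, 0.063, 0.046], [0.452, 0.057, 0.046], [0.432, -0.059, 0.046], [0.644, 0.147, 0.222], [0.604, -0.09, 0.222], [0.634, 0.149, 0.22], [0.594, -0.088, 0.22]]
[[ 0.4347  0.1211  0.021 ]
 [ 0.4421 -0.0009  0.021 ]]
[[205.0, 197.0], [307.0, 177.0], [236.0, 238.0], [350.0, 209.0], [256.0, 279.0], [318.0, 260.0], [311.0, 252.0], [364.0, 237.0], [208.0, 138.0], [321.0, 121.0], [210.0, 140.0], [324.0, 124.0]]
```

Pose fit: residuals are about 1 px and both cameras agree. Box yaw is -9.6°, drawers are open 68 and 40 mm, and the lid is at about 81°. First I'll shut the gripper, align it to the box and move to in front of the left drawer.

```bash
python3 -m jog '{"rot":[[0,0,5.7],[0,0,0],[0,0,0],[0,0,0],[0,0,0],[0,0,0],[0,0,0],[0,0,0]],"delta_pos":[[10,-20,0],[30,-65,0],[15,-32,0],[15,-32,0],[15,-32,0],[15,-32,0],[15,-32,0],[15,-32,0]],"grip":[0,0,0,0,0,0,0,0]}'
python3 -m jog '{"rot":[[0,0,0],[0,0,0],[0,0,0],[0,0,0],[0,0,0],[0,0,0],[0,0,0],[0,0,0],[0,0,0]],"delta_pos":[[15,-32,0],[15,-32,0],[15,-32,0],[15,-32,0],[15,-32,0],[15,-32,0],[11,-23,0],[0,0,0],[0,0,0]],"grip":[0,0,0,0,0,0,0,0,0]}'
```

```text
time_s: 0.87
tcp_pos: [0.2825, 0.3512, 0.2475]
ee_rot: [[0.986, -0.166, -0.0], [-0.166, -0.986, 0.0], [-0.0, -0.0, -1.0]]
wrist_force: [0.6, -0.1, 0.6]
gripper_width: 0.475
time_s: 1.62
tcp_pos: [0.3834, 0.1369, 0.2475]
ee_rot: [[0.986, -0.17, -0.0], [-0.17, -0.986, 0.0], [-0.0, -0.0, -1.0]]
wrist_force: [-0.1, -0.1, -0.4]
gripper_width: 0.004
```

```bash
python3 -m jog '{"rot":[[0,0,0],[0,0,0],[0,0,0],[0,0,0],[0,0,0],[0,0,0],[0,0,0],[0,0,0],[0,0,0]],"delta_pos":[[2,-7,-26],[0,0,-30],[0,0,-30],[0,0,-30],[0,0,-30],[0,0,-30],[0,0,-20],[0,0,0],[0,0,0]],"grip":[0,0,0,0,0,0,0,0,0]}'
python3 - <<'E'
from station import vision
import cv2,numpy as np
a=vision.capture("scene")["frame"][130:330,180:400,::-1];b=vision.capture("wrist")["frame"][:,:,::-1]
a=cv2.resize(a,(440,400));b=cv2.resize(b,(360,400))
cv2.imwrite("pics/d1.png",np.hstack([a,b]))
E
```

```text
time_s: 2.37
tcp_pos: [0.3848, 0.1316, 0.0511]
ee_rot: [[0.986, -0.165, -0.002], [-0.165, -0.986, -0.002], [-0.001, 0.002, -1.0]]
wrist_force: [0.3, 0.3, 0.5]
gripper_width: 0.003
```

View pics/d1.png

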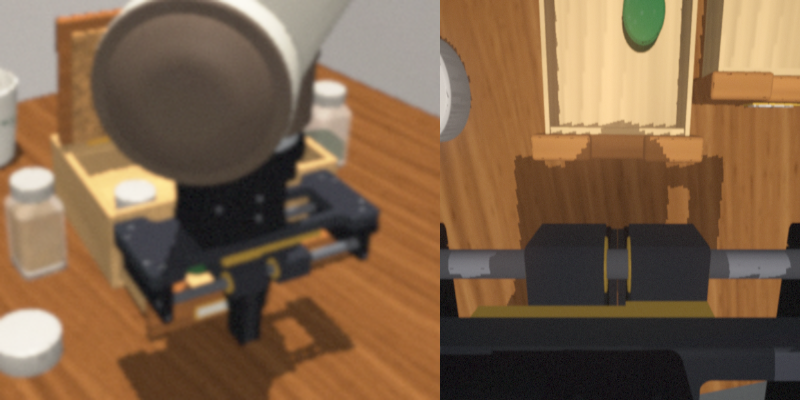

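Centred on the left drawer front, tips below its top edge. Pushing now.

```bash
python3 -m jog '{"rot":[[0,0,0],[0,0,0],[0,0,0],[0,0,0],[0,0,0],[0,0,0],[0,0,0],[0,0,0],[0,0,0],[0,0,0]],"delta_pos":[[12,-2,0],[12,-2,0],[5.9,-1,0],[3,-0.5,0],[3,-0.5,0],[3.9,-0.7,0],[5.9,-1,0],[7.9,-1.3,0],[7.9,-1.3,0],[7.9,-1.3,0]],"grip":[0,0,0,0,0,0,0,0,0,0]}'
python3 -m jog '{"rot":[[0,0,0],[0,0,0],[0,0,0],[0,0,0],[0,0,0],[0,0,0]],"delta_pos":[[7.9,-1.3,0],[7.9,-1.3,0],[7.9,-1.3,0],[4,-0.7,0],[2,-0.3,0],[0,0,0]],"grip":[0,0,0,0,0,0]}'
```

```text
time_s: 3.3
tcp_pos: [0.4549, 0.119, 0.0514]
ee_rot: [[0.986, -0.167, -0.001], [-0.167, -0.986, -0.001], [-0.001, 0.001, -1.0]]
wrist_force: [-1.2, 1.0, 1.6]
gripper_width: 0.007
time_s: 3.8
tcp_pos: [0.4853, 0.1147, 0.0516]
ee_rot: [[0.986, -0.167, 0.001], [-0.167, -0.986, 0.001], [0.001, -0.001, -1.0]]
wrist_force: [-0.9, 0.2, 0.5]
gripper_width: 0.003
```

```bash
python3 -m jog '{"rot":[[0,0,0],[0,0,0],[0,0,0],[0,0,0]],"delta_pos":[[2,-0.3,0],[2,-0.3,0],[1,-0.2,0],[0,0,0]],"grip":[0,0,0,0]}'
python3 -m jog '{"rot":[[0,0,0],[0,0,0],[0,0,0]],"delta_pos":[[1,-0.2,0],[1,-0.2,0],[0,0,0]],"grip":[0,0,0]}'
```

```text
time_s: 4.13
tcp_pos: [0.4895, 0.114, 0.0516]
ee_rot: [[0.986, -0.166, 0.0], [-0.166, -0.986, 0.0], [0.0, -0.0, -1.0]]
wrist_force: [-0.6, 1.0, -1.1]
gripper_width: 0.009
time_s: 4.38
tcp_pos: [0.4915, 0.1135, 0.0516]
ee_rot: [[0.986, -0.166, 0.0], [-0.166, -0.986, 0.0], [0.0, -0.0, -1.0]]
wrist_force: [-1.2, 1.0, 0.3]
gripper_width: 0.004
```

```bash
for i in 1 2 3; do python3 -m jog '{"rot":[[0,0,0],[0,0,0],[0,0,0]],"delta_pos":[[1,-0.2,0],[1,-0.2,0],[0,0,0]],"grip":[0,0,0]}' | grep -E "tcp|force" ; done
```

```text
tcp_pos: [0.4917, 0.113, 0.0514]
wrist_force: [-6.4, 5.0, 2.8]
tcp_pos: [0.4918, 0.1127, 0.0512]
wrist_force: [-12.5, 8.4, 6.2]
tcp_pos: [0.492, 0.1125, 0.0512]
wrist_force: [-17.7, 12.1, 10.1]
```

Left drawer is at its stop: force rises with no travel. Backing off and going to the right drawer.

```bash
python3 -m jog '{"rot":[[0,0,0],[0,0,0],[0,0,0],[0,0,0],[0,0,0],[0,0,0],[0,0,0],[0,0,0],[0,0,0]],"delta_pos":[[-8,1.2,0],[-20,3.4,0],[-25,4.2,0],[-20,3.4,0],[0,0,0],[-5,-29,0],[-5,-29,0],[-5,-29,0],[0,0,0]],"grip":[0,0,0,0,0,0,0,0,0]}'
```

```text
time_s: 5.88
tcp_pos: [0.4076, 0.0338, 0.0514]
ee_rot: [[0.985, -0.171, -0.002], [-0.171, -0.985, -0.001], [-0.002, 0.001, -1.0]]
wrist_force: [0.0, 0.0, -0.1]
gripper_width: 0.007
```

```bash
python3 -m jog '{"rot":[[0,0,0],[0,0,0],[0,0,0],[0,0,0],[0,0,0],[0,0,0],[0,0,0],[0,0,0]],"delta_pos":[[-3,-20,0],[0,-7,0],[0,0,0],[9.9,-1.7,0],[5.9,-1,0],[3,-0.5,0],[3,-0.5,0],[3,-0.5,0]],"grip":[0,0,0,0,0,0,0,0]}'
python3 -m jog '{"rot":[[0,0,0],[0,0,0],[0,0,0],[0,0,0],[0,0,0],[0,0,0],[0,0,0]],"delta_pos":[[3.9,-0.7,0],[5.9,-1,0],[7.9,-1.3,0],[7.9,-1.3,0],[7.9,-1.3,0],[4,-0.7,0],[0,0,0]],"grip":[0,0,0,0,0,0,0]}'
```

```text
time_s: 6.55
tcp_pos: [0.4314, 0.0065, 0.0514]
ee_rot: [[0.986, -0.166, -0.001], [-0.166, -0.986, -0.0], [-0.001, 0.0, -1.0]]
wrist_force: [-1.1, 1.4, 0.4]
gripper_width: 0.006
time_s: 7.13
tcp_pos: [0.4703, -0.0002, 0.0516]
ee_rot: [[0.986, -0.167, 0.002], [-0.167, -0.986, 0.0], [0.002, -0.001, -1.0]]
wrist_force: [0.3, -0.3, 0.4]
gripper_width: 0.003
```

```bash
for i in 1 2 3; do python3 -m jog '{"rot":[[0,0,0],[0,0,0],[0,0,0]],"delta_pos":[[1,-0.2,0],[1,-0.2,0],[0,0,0]],"grip":[0,0,0]}' | grep -E "tcp|force" ; done
```

```text
tcp_pos: [0.4708, -0.0005, 0.0517]
wrist_force: [0.0, -0.0, 0.0]
tcp_pos: [0.4715, -0.001, 0.0514]
wrist_force: [-4.8, 3.6, 2.9]
tcp_pos: [0.4715, -0.0016, 0.051]
wrist_force: [-7.5, 4.4, 4.2]
```

Right drawer is at its stop too (1 mm consistent with the left one in box x). Now back off, up and over to behind the lid.

```bash
python3 -m jog '{"rot":[[0,0,0],[0,0,0],[0,0,0],[0,0,0],[0,0,0],[0,0,0],[0,0,0],[0,0,0],[0,0,0],[0,0,0]],"delta_pos":[[1,-0.2,0],[1,-0.2,0],[-12,2,0],[-20,3,0],[-20,3,0],[0,0,30],[0,0,40],[0,0,40],[0,0,40],[0,0,40]],"grip":[0,0,0,0,0,0,0,0,0,0]}'
python3 -m jog '{"rot":[[0,0,0],[0,0,0],[0,0,0],[0,0,0],[0,0,0],[0,0,0],[0,0,0],[0,0,0],[0,0,0],[0,0,0]],"delta_pos":[[0,0,40],[0,0,20],[25,0,0],[35,3,0],[35,3,0],[35,3,0],[35,3,0],[35,3,0],[30,0,0],[0,0,0]],"grip":[0,0,0,0,0,0,0,0,0,0]}'
python3 - <<'E'
from station import vision,r
import cv2,numpy as np
print(r.sense()["tcp_pos"])
a=vision.capture("scene")["frame"][:,:,::-1];b=vision.capture("top")["frame"][100:310,140:420,::-1]
cv2.imwrite("pics/d2.png",np.hstack([cv2.resize(a[60:340,130:410],(400,400)),cv2.resize(b,(400,300+100))]))
E
```

```text
time_s: 8.72
tcp_pos: [0.4249, 0.0061, 0.2443]
ee_rot: [[0.986, -0.166, 0.003], [-0.166, -0.986, 0.0], [0.003, -0.001, -1.0]]
wrist_force: [2.1, 0.8, -0.9]
gripper_width: 0.003
time_s: 9.55
tcp_pos: [0.6594, 0.0212, 0.2985]
ee_rot: [[0.986, -0.167, 0.0], [-0.167, -0.986, -0.001], [0.0, 0.001, -1.0]]
wrist_force: [0.9, 0.7, 0.1]
gripper_width: 0.005
[0.65937592 0.02122054 0.29846755]
```

View pics/d2.png

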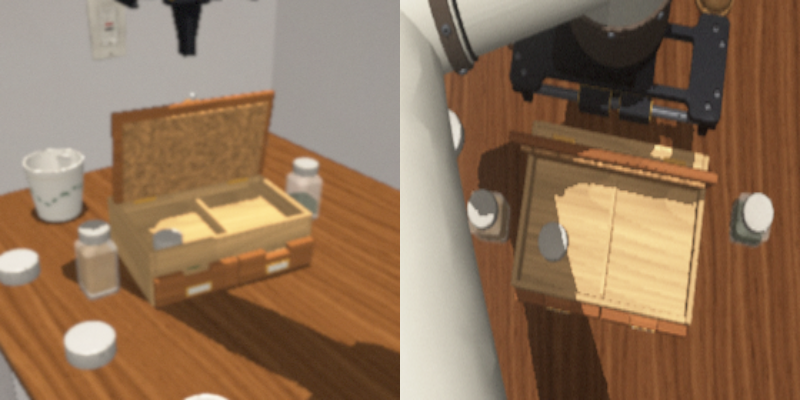

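Both drawers look shut, and nothing else has shifted. The hand is above and just behind the lid. Descending behind it.

```bash
python3 -m jog '{"rot":[[0,0,0],[0,0,0],[0,0,0],[0,0,0],[0,0,0],[0,0,0],[0,0,0]],"delta_pos":[[10,0,0],[0,0,0],[0,0,-25],[0,0,-30],[0,0,-30],[0,0,-17],[0,0,0]],"grip":[0,0,0,0,0,0,0]}'
python3 - <<'E'
from h import *
from station import r
p=np.load("p.npy");print(r.sense()["tcp_pos"].round(4))
prev=None
for a in [1.41,1.2,1.0,.8,.6,.45,.3,.2,.1,.05,0]:
    u=.1;x=.05-u*np.cos(a)+.01*np.sin(a)+.0095;z=.08+u*np.sin(a)+.01*np.cos(a)+.025
    w=box2w(p,[[x,0,z]])[0]*1000
    print(a,w.round(1), None if prev is None else (w-prev).round(1)); prev=w
E
```

```text
time_s: 10.23
tcp_pos: [0.661, 0.0209, 0.1955]
ee_rot: [[0.986, -0.167, -0.008], [-0.167, -0.986, -0.001], [-0.008, 0.002, -1.0]]
wrist_force: [0.1, -0.2, -1.0]
gripper_width: 0.004
[0.661  0.0209 0.1955]
1.41 [639.8  25.9 205.3] None
1.2 [619.3  29.4 201.8] [-20.5   3.5  -3.5]
1.0 [600.9  32.5 194.6] [-18.4   3.1  -7.3]
0.8 [584.3  35.4 183.7] [-16.6   2.8 -10.8]
0.6 [570.1  37.8 169.7] [-14.2   2.4 -14. ]
0.45 [561.4  39.2 157.5] [ -8.7   1.5 -12.2]
0.3 [554.6  40.4 144.1] [ -6.8   1.2 -13.4]
0.2 [551.2  41.  134.7] [-3.4  0.6 -9.4]
0.1 [548.8  41.4 124.9] [-2.4  0.4 -9.7]
0.05 [547.9  41.5 120. ] [-0.9  0.1 -4.9]
0 [547.3  41.6 115. ] [-0.6  0.1 -5. ]
```

```bash
python3 -m jog '{"rot":[[0,0,0],[0,0,0],[0,0,0],[0,0,0],[0,0,0],[0,0,0],[0,0,0],[0,0,0],[0,0,0]],"delta_pos":[[-10,3,3],[-6,1,3],[-5,1,0],[-5,1,0],[-5,1,0],[-5,1,0],[-5,1,0],[-5,1,0],[0,0,0]],"grip":[0,0,0,0,0,0,0,0,0]}'
```

```text
time_s: 10.98
tcp_pos: [0.6174, 0.0315, 0.2053]
ee_rot: [[0.986, -0.167, -0.001], [-0.167, -0.986, 0.0], [-0.001, -0.0, -1.0]]
wrist_force: [1.2, -1.0, 0.0]
gripper_width: 0.005
```

```bash
python3 -m jog '{"rot":[[0,0,0],[0,0,0],[0,0,0],[0,0,0],[0,0,0],[0,0,0],[0,0,0],[0,0,0],[0,0,0]],"delta_pos":[[-5.5,0.5,-2],[-5.5,0.5,-3],[-5.5,0.5,-4],[-5.5,1,-3.6],[-5.5,1,-3.6],[-5.5,1,-3.6],[-7,1.2,-7],[-7,1.2,-7],[0,0,0]],"grip":[0,0,0,0,0,0,0,0,0]}'
python3 - <<'E'
from station import vision
import cv2,numpy as np
cv2.imwrite("pics/d3.png",cv2.resize(vision.capture("scene")["frame"][60:300,150:390,::-1],(480,480)))
E
```

```text
time_s: 11.73
tcp_pos: [0.5688, 0.038, 0.1697]
ee_rot: [[0.986, -0.167, -0.005], [-0.167, -0.986, -0.001], [-0.005, 0.001, -1.0]]
wrist_force: [-0.2, 0.1, 0.6]
gripper_width: 0.004
```

View pics/d3.png

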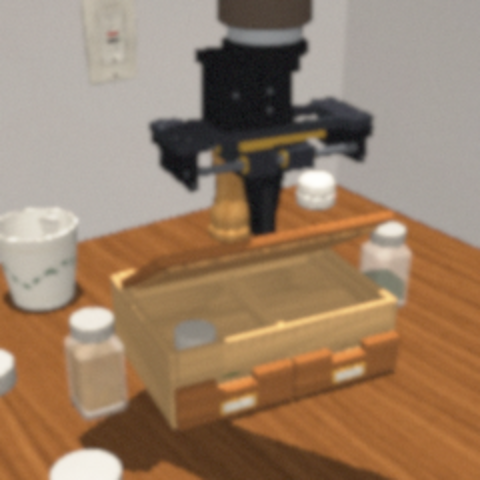

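The lid is following, now about 35° open with the tip on its outer face. Continuing the arc down.

```bash
python3 -m jog '{"rot":[[0,0,0],[0,0,0],[0,0,0],[0,0,0],[0,0,0],[0,0,0],[0,0,0],[0,0,0],[0,0,0]],"delta_pos":[[-4,1,-6],[-4,0.5,-6],[-3.5,0.6,-6.7],[-3.5,0.6,-6.7],[-1.7,0.3,-4.7],[-1.7,0.3,-4.7],[-1.2,0.2,-5],[-1.2,0.2,-5],[0,0,0]],"grip":[0,0,0,0,0,0,0,0,0]}'
for i in 1 2 3; do python3 -m jog '{"rot":[[0,0,0],[0,0,0],[0,0,0]],"delta_pos":[[0,0,-2],[0,0,-1],[0,0,0]],"grip":[0,0,0]}'| grep -E "tcp|force"; done
```

```text
time_s: 12.53
tcp_pos: [0.5499, 0.0417, 0.1256]
ee_rot: [[0.986, -0.167, -0.002], [-0.167, -0.986, -0.001], [-0.002, 0.001, -1.0]]
wrist_force: [-0.0, -0.1, 0.2]
gripper_width: 0.01
tcp_pos: [0.5507, 0.0417, 0.1237]
wrist_force: [-0.9, 0.7, 0.4]
tcp_pos: [0.5508, 0.0418, 0.1208]
wrist_force: [0.0, 0.5, 0.3]
tcp_pos: [0.5508, 0.0419, 0.1177]
wrist_force: [1.0, 0.2, 0.2]
```

```bash
for i in 1 2 3 4; do python3 -m jog '{"rot":[[0,0,0],[0,0,0],[0,0,0]],"delta_pos":[[0,0,-1],[0,0,-1],[0,0,0]],"grip":[0,0,0]}'| grep -E "tcp|force"; done
```

```text
tcp_pos: [0.5507, 0.0419, 0.1157]
wrist_force: [-0.5, 0.2, 0.0]
tcp_pos: [0.5509, 0.0418, 0.1154]
wrist_force: [-3.5, -0.2, 9.3]
tcp_pos: [0.5509, 0.0419, 0.1153]
wrist_force: [-8.1, 1.3, 19.1]
tcp_pos: [0.5509, 0.0418, 0.1151]
wrist_force: [-11.7, 2.2, 28.4]
```

Lid is seated: tip z is 90 mm and the force climbs with no travel. Raising clear and checking.

```bash
python3 -m jog '{"rot":[[0,0,0],[0,0,0],[0,0,0],[0,0,0],[0,0,0],[0,0,0],[0,0,0],[0,0,0],[0,0,0],[0,0,0]],"delta_pos":[[0,0,8],[0,0,25],[0,0,35],[0,0,40],[0,0,40],[20,30,30],[20,35,0],[20,35,0],[0,0,0],[0,0,0]],"grip":[0,0,0,0,0,0,0,0,0,0]}'
python3 - <<'E'
from station import vision,r
import cv2,numpy as np
from h import *
p=np.load("p.npy");q=p.copy();q[3:]=0
o=[]
for n,sl in(("scene",(slice(130,310),slice(170,380))),("top",(slice(150,310),slice(190,400)))):
    c=vision.capture(n);f=np.ascontiguousarray(c["frame"][:,:,::-1])
    f=cv2.resize(f,None,fx=2,fy=2,interpolation=cv2.INTER_CUBIC)
    for u,v in proj(c,pts(q)[4:10]): cv2.circle(f,(int(2*u),int(2*v)),1,(0,0,255),-1)
    f=f[2*sl[0].start:2*sl[0].stop,2*sl[1].start:2*sl[1].stop]; o.append(cv2.resize(f,(400,400)))
cv2.imwrite("pics/d4.png",np.hstack(o));print(r.sense()["wrist_force"])
E
```

```text
time_s: 15.12
tcp_pos: [0.609, 0.1401, 0.2831]
ee_rot: [[0.986, -0.165, -0.002], [-0.165, -0.986, -0.001], [-0.002, 0.001, -1.0]]
wrist_force: [-0.7, -0.8, -0.2]
gripper_width: 0.006
[-0.28882649  0.57965089  0.47453834]
```

View pics/d4.png

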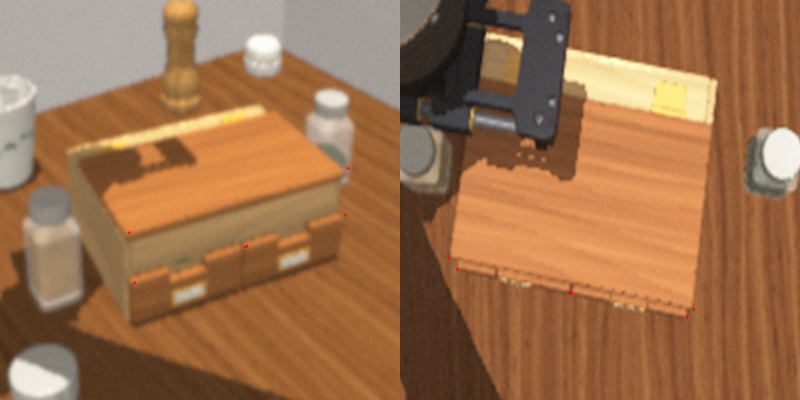

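The lid lies level and both drawer fronts are flush, matching the predicted shut points to about a pixel. The jars stand, and the hand is clear.

```bash
python3 -c "
from station import finish_job
print(finish_job())"
```

```text
the job is handed in; nothing more can be done
None
```

Both drawers and the lid are shut, and the job is handed in at about 15 s of the 58 s allowed. I used only the shut fingertips: the drawers were pushed on their front faces, left then right. The lid was pushed over from behind on its outer face and pressed down.

**Stops:** Each drawer stopped where predicted, with the force rising and no further travel. The two stops agree to about 1 mm. The lid seated with the fingertips at z = 90 mm, under about 28 N.

**Final pictures:** The drawer fronts and the lid's front edge match the predicted shut positions to within a few pixels. Both jars are standing, and the hand is about 170 mm above the lid, touching nothing. No check failed or disagreed. The two caps can't be seen now that the box is shut, so I could not check their final positions. The jar cap was in place when last seen, with the lid part closed.

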